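# Clamp the stop block in the ratchet bench clamp and hold the pressure

### The arm

A 6-joint arm with a two-finger parallel gripper is mounted at the origin on a cart in front of the work surface, level with it; the furniture and walls round the work are solid. World frame = base frame: x ahead of the robot, y to its left, z up, the work surface at z = 0. Lengths are in mm, angles in degrees, forces in N, time in s.
With the tool pointing down it reaches from about 300 to 850 mm from the base axis. Payload 4.2 kg.
Tool frame: the origin (TCP) lies at the very end of the fingers, on their centre line; the grasp point (between the pads) lies 19 mm behind it (env.grip_point_offset is the distance from the TCP to the grasp point, in mm); z points along the fingers, y is the line along which they close (so a half turn about z gives the same grasp; the last joint's range is limited). The gripper opens to 91 mm and grips with 3 to 60 N. Pads are 32 mm wide; open, the fingers measure 118 mm over their backs; the gripper's body (76 mm by 178 mm) begins 60 mm behind the grasp point.
Start: joints at [-70.187, 18.312, 89.639, -0, 72.044, -1.146], TCP at [205.68, -536.972, 213.976] pointing down, gripper open.
Joint ranges: [-177.97, 177.97], [-48.28, 115.42], [12.27, 149.76], [-77.06, 257.06], [2.81, 150.46], [-146.56, 146.56]. Speed limits (degrees/s): [147.25, 147.25, 180, 180, 180, 180].

### API

Orientations are given as [roll, pitch, yaw] about the fixed x, y, z axes, in that order (R = Rz(yaw) Ry(pitch) Rx(roll)).
In Python, from workcell import env gives the robot as it stands. The module is installed in compiled form; this text tells all that it offers.
- The arm moves only by the tool arm_command, never from a script. Its argument "rows" is a list of rows, each an object with "delta_pos": the shift along the tool's x, y, z in mm, a list of three; "roll": the turn about the tool's z in units of 5 degrees (1.0 is 5 degrees); "jaw": the opening in per cent of the stroke, from 0 (shut) to 100 (fully open). A call has 1 to 20 rows; each row is the pose to reach, as a shift and turn from the pose commanded when the call began, along the tool's axes at that moment; what a row does not reach only later rows make up. A row lasts 1/12 s, in which the tool goes at most 41.7 mm and 7.16 degrees, less where a joint would pass 70% of its speed; a pose out of reach is approached as far as the arm can. A call with a gripper value outside its range is refused whole. The fingers move at their own pace and stop on an object; "squeeze" is the grip in N (left out, the last holds). Time passes only in rows, so rows that repeat a pose let the fingers close. It gives the time, the measured TCP pose, the force, the opening and the grip force at its end, in the units of the state.
- env.state(): the state, without advancing time (a new reading comes with each control period).
- env.grab_frame(name): name is "side" or "top" or "wrist"; returns a dict with "img" (400x640x3 uint8, blue, green, red), "z_map" (400x640 float32, mm along the optical axis (not along the pixel's ray), 0 where there is no reading), "fov_y" (degrees; the focal length in pixels is half the picture's height over the tangent of half this angle, whatever the lens; pixels are square), "cx", "cy" (the principal point, pixels), "dist" ([k1, k2, p1, p2, k3] as OpenCV has them; the pictures are not rectified), "R" (3x3) and "t" (3): a world point X has camera coordinates R X + t; the wrist camera has in their place "T_tool_cam" (4x4, takes a point from camera to tool coordinates, whose origin is the TCP and whose axes are the flange's). Camera axes: x right, y down, z forward; pixel columns grow to the right and rows downward; lengths in mm; the calibration is good to about 2 mm. A picture is of the moment at which its call begins: read the wrist's pose just before it.
- env.job_done(): hands the job in; it is judged then, once.
The state is a dict: "time_s": time; "qpos": joint angles; "qvel": joint speeds; "effort": joint torques, N m; "ee_pos": TCP position; "ee_rot": TCP orientation; "force": force on the tool from outside, world axes, zero at the start; "torque": the same for the moment, N m; "gripper_width": finger opening in mm; "gripper_force": force on a finger pad.
Only numpy, scipy, OpenCV 4.12 (cv2) and the standard library are available. Lean on these libraries where they do the work, as an engineer would, in place of code of your own. Each camera call takes 0.05 s, during which the arm holds its last target. There are 200 camera calls.

### The job

Take the hardwood block with the small hole, the biggest piece of wood behind the fence (to the robot's left), and set it lengthways on the bed of the bench clamp, between the spring pad and the end jaw, and let go of it. Then pump the clamp's trigger until the rod has run up and presses the block against the end jaw with the spring pad pushed in about halfway, never all the way. Finish while still holding the trigger squeezed, so that the pressure stays on the block.

Things in the scene. Friction and masses are not known exactly. Their poses are not given: they have to be found in the camera images.
- stop_block: planed hardwood block with a small hole, the largest loose piece of wood, 45 (x) x 85 (y) x 38 (z) mm, 0.18 kg (scaled 0.8 to 1.3); origin at the centre of its underside, z up. It starts left of the saw fence; grasp it across its 45 mm width from above.
- clamp: grey bench clamp fixed to the table right of the fence; origin at table height under the trigger pivot, +x along the rod to the end jaw. Base plate 70 mm wide, x -60..225, top 8 mm high. End jaw 60 wide, face x=200, top 53 high. Housing x -49..25, y +-22, top 96 high; above it a fixed black handle (x -37..-25, 26 wide, to 156 high), then the lever. Rod tail to x -90, 30 high.
- bed (a point): point on the base plate's top, x = 150 mm, y = 0 in the clamp's frame: place for the centre of the block's underside, the block's 85 mm length along the clamp's x (8 mm are then left to the end jaw; the rod later pushes the block home)
- end_jaw_face (a point): centre of the end jaw's face, x = 200 mm, 30 mm high; its x axis is the clamp's x
- pad_face (a point): centre of the front face of the spring pad (black plate 36 mm wide, 30 mm high, on the rod's front end, 30 mm high above the table); it starts 65 to 90 mm from the clamp's origin, 110 to 135 mm from the end jaw's face
- handle_grip (a point): middle of the fixed handle's upright, 133 mm high; handle 12 mm thick along the clamp's x
- trigger_grip (a point): middle of the trigger lever, 50 mm up from its pivot (83 mm high, clamp x = 0), where a finger pushes; lever 10 mm thick, 22 wide, top 152 high. At rest it leans 0.2 rad towards the end jaw. Straddle handle and lever from above, fingers closing along the clamp's x: 52 mm over both at rest, 32 mm fully squeezed.
- trigger (a joint): rad: 0 released, 0.4 fully squeezed towards the handle (20 mm at the grip point). A spring, 2.5 to 4 N at the grip point, returns it. A full squeeze carries the rod 12 to 16 mm forward (40 mm per rad, after up to 4 mm lost while the pawl finds a tooth); on release the pawl clicks back over the teeth and the rod stays.
- rod (a joint): travel of the rod towards the end jaw, m: starts at 0 to 0.025, at most 0.078. Only 4 N of friction keep it where it is: if the trigger is let go under pressure the spring pad pushes the rod back until about 4 N are left, and the next squeeze takes up from there.
- pad (a joint): how far the spring pad is pushed in towards the rod, m: 0 free, 0.018 all the way in; 1.5 N per mm. Pressing 12 N on the block (0.008) takes about 16 N at the trigger's grip point.
Things that resemble listed ones, but are neither listed nor needed, are in the scene too. Leave any blue, purple or yellow look-alike of the stop_block alone.

How it is judged (in metres and radians):
On the way, in this order (a step that is already met when the one before it is completed fails the run):
1. the block stands on the clamp's bed lengthways between pad and end jaw, let go, the pad not yet pressed (x of stop_block in the frame of clamp between 0.12 and 0.165 m and y of stop_block in the frame of clamp between -0.015 and 0.015 m and height (world z) of stop_block between 0.004 and 0.012 m and angle between stop_block's own z axis and vertical below 0.1 rad and angle between the y axis of stop_block and the x axis of clamp, either way round below 0.25 rad and contact force between the fingers and stop_block below 0.3 N and value of joint pad below 0.002 m), for 0.2 s.
2. the pad, pushed by the trigger, bears on the block (contact force between pad and stop_block above 2 N and contact force between the fingers and trigger above 1 N), for 0.1 s.
At the end, for the whole second after the job is handed in: block flat on the bed (tilt under 0.1 rad), lengthways within 0.12 rad, within 15 mm of the clamp's middle, home against the end jaw (within 3 mm); spring pad pushed in 4.5 to 13 mm, over 4 N on the block; fingers still press the squeezed trigger with over 2 N and do not touch the block (value of joint pad between 0.0045 and 0.013 m and contact force between pad and stop_block above 4 N and contact force between the fingers and trigger above 2 N and value of joint trigger above 0.03 rad and contact force between each of the arm, the fingers and stop_block below 0.3 N and x of stop_block in the frame of clamp above 0.1545 m and y of stop_block in the frame of clamp between -0.015 and 0.015 m and height (world z) of stop_block below 0.013 m and angle between stop_block's own z axis and vertical below 0.1 rad and angle between the y axis of stop_block and the x axis of clamp, either way round below 0.12 rad and linear speed of stop_block below 0.01 m/s); the arm keeps its last pose, push and grip.
It fails at once if the spring pad was pushed in all the way (over 15.5 mm): the block is being crushed (value of joint pad above 0.0155 m).
It also fails if it takes over 72 s, if anything falls off the work surface, if the arm or the gripper's body presses on something with over 40 N, if the wrist force passes 120 N, or if a joint passes its speed limit or range.

## Working session

There is one attempt and no reset: what is moved stays moved. The work goes in short steps, Python scripts to look and compute and a tool call to move; the robot and the scene stay as the last step left them, time stands still between calls to the robot, and variables do not carry over. Pictures are saved under pics/ and viewed, at most 10 in all, crops included, and the job is handed in when it is done.

Besides the shell and the picture viewer there is one more tool, called as name(argument=value, ...), one argument or row to a line, values as JSON. arm_command: Moves the arm, as the interface text tells. Its arguments: {"type":"object","properties":{"rows":{"type":"array"},"squeeze":{"type":"number"}},"required":["rows"]}

```bash
mkdir -p pics
cat > h.py <<'E'
import numpy as np, cv2
from workcell import env
from scipy.spatial.transform import Rotation as Ro
def grab(n,save=None):
    s=env.state(); f=env.grab_frame(n); f['s']=s
    h=f['img'].shape[0]; fl=h/2/np.tan(np.radians(f['fov_y']/2))
    f['K']=np.array([[fl,0,f['cx']],[0,fl,f['cy']],[0,0,1]])
    if n=='wrist':
        T=np.eye(4);T[:3,:3]=Ro.from_euler('xyz',s['ee_rot'],degrees=True).as_matrix();T[:3,3]=s['ee_pos']
        f['C']=T@np.array(f['T_tool_cam'])
    else:
        M=np.eye(4);M[:3,:3]=f['R'];M[:3,3]=f['t'];f['C']=np.linalg.inv(M)
    if save: cv2.imwrite('pics/'+save,f['img'])
    return f
def cloud(f):
    h,w=f['z_map'].shape
    u,v=np.meshgrid(np.arange(w),np.arange(h))
    p=cv2.undistortPoints(np.stack([u,v],-1).reshape(-1,1,2).astype(np.float32),f['K'],np.array(f['dist'],float)).reshape(h,w,2)
    z=f['z_map'][...,None]
    P=np.concatenate([p*z,z],-1)
    P=P@f['C'][:3,:3].T+f['C'][:3,3]
    P[f['z_map']<=0]=np.nan
    return P
def ray(f,u,v,z):
    "pixel on plane world z"
    p=cv2.undistortPoints(np.array([[[u,v]]],float),f['K'],np.array(f['dist'],float))[0,0]
    d=f['C'][:3,:3]@np.array([*p,1]);o=f['C'][:3,3]
    return o+d*(z-o[2])/d[2]
E
python3 - <<'E'
from h import *
import pickle
for n in('top','side'):
    f=grab(n,n+'0.png'); pickle.dump(f,open(n+'.pkl','wb')); print(n,f['C'][:3,3],f['z_map'].max())
print(env.state())
E
```

```text
top [ 403.70916033  -34.18227867 1351.45550639] 2567.8098
side [ 828.2075368  -641.46836534 1097.07054733] 2920.644
{'time_s': 0.1, 'qpos': array([-7.01884092e+01,  1.83465084e+01,  8.96998007e+01,  4.97649780e-04,
        7.20431049e+01, -1.14602780e+00]), 'qvel': array([-0.10267971, -0.0181388 , -0.1803562 ,  0.00853325,  0.0171995 ,
        0.00687299]), 'effort': array([ 6.27039262e-04, -4.13331378e+01, -2.32509363e+01,  7.30027515e-02,
        4.21419111e-02, -5.29274178e-05]), 'ee_pos': array([ 205.51339445, -536.53462051,  213.21647651]), 'ee_rot': array([-1.79910613e+02, -2.26140878e-03,  2.09574630e+01]), 'force': array([-0.41432881, -0.85693832, -0.53539183]), 'torque': array([ 0.00326647, -0.01537548, -0.06522864]), 'gripper_force': 0.0, 'gripper_width': 91.50704750750047}
```

View pics/top0.png

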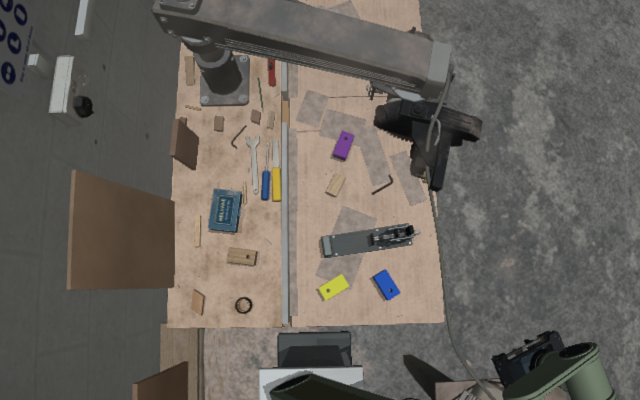

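View pics/side0.png

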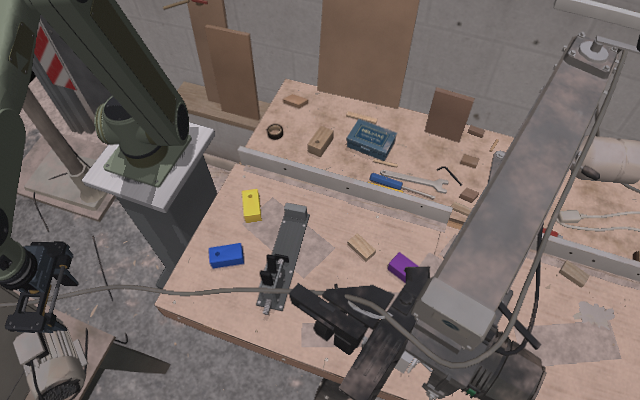

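The top view shows the hardwood block at about (242,257) and the clamp from its jaw at (325,244) to its rod tail at (418,232). Next I'll get their metric positions.

Run:
```python
from h import *
import pickle
f=pickle.load(open('top.pkl','rb')); P=cloud(f); Z=P[...,2]
np.set_printoptions(precision=1,suppress=True)
def rect(box,lo,hi):
    u0,v0,u1,v1=box; q=P[v0:v1,u0:u1].reshape(-1,3); q=q[(q[:,2]>lo)&(q[:,2]<hi)]
    r=cv2.minAreaRect(q[:,:2].astype(np.float32)); print(len(q),r,q.mean(0)); return q
rect((220,240,265,272),28,48)
print('base');rect((312,215,420,262),4,16)
print('jaw');rect((312,230,340,262),43,62)
print('housing');rect((360,215,420,262),85,102)
print('upper');rect((360,215,420,262),130,175)
print('fence');rect((270,150,300,320),10,200)
print('table',np.nanmedian(Z[285:300,330:420]))
def up(im,box,s,n):
    u0,v0,u1,v1=box; cv2.imwrite('pics/'+n,cv2.resize(im[v0:v1,u0:u1],None,fx=s,fy=s,interpolation=cv2.INTER_CUBIC))
up(f['img'],(220,210,425,275),3.9,'c1.png')
# overhead obstacles
for y in range(-400,301,50):
    print(y,[int(np.nanmax(np.where((abs(P[...,0]-x)<25)&(abs(P[...,1]-y)<25),Z,-99))) for x in range(200,801,50)])
```

```text
404 ((492.69097900390625, 204.88343811035156), (86.29020690917969, 45.484920501708984), 82.27425384521484) [492.5 204.9  37.8]
base
1799 ((543.79736328125, -184.84022521972656), (340.8133850097656, 147.29013061523438), 88.57632446289062) [ 536.3 -169.3    7.9]
jaw
141 ((518.8612670898438, -60.33976364135742), (59.43706130981445, 21.984302520751953), 6.920385360717773) [518.6 -60.2  53. ]
housing
129 ((548.4407958984375, -278.88604736328125), (43.14056396484375, 74.27057647705078), 7.873767852783203) [ 545.1 -278.5   93.9]
upper
82 ((548.5263671875, -276.4100036621094), (25.06907844543457, 55.13505172729492), 3.485650062561035) [ 547.6 -282.   151.2]
fence
1609 ((569.7291870117188, 78.02645111083984), (84.56974792480469, 537.22021484375), 89.40087127685547) [604.4  74.   46.4]
table 1.8146873438851117
-400 [637, 91, 102, 116, 138, 166, 176, 9, 7, 9, 267, 269, 278]
-350 [632, -99, 9, 7, 8, 171, 198, 211, 226, 270, 271, 294, 299]
-300 [-99, 0, 8, 43, 39, 7, 14, 160, 13, 9, 266, 270, 270]
-250 [-99, 5, 7, 44, 45, 44, 81, 156, 13, 8, 13, 14, 12]
-200 [-99, 2, 10, 10, 44, 44, 47, 50, 12, 8, 10, 9, 11]
-150 [613, 4, 7, 8, 9, 9, 16, 16, 9, 7, 6, 8, 42]
-100 [572, 0, 7, 43, 44, 40, 15, 14, 7, 7, 25, 27, 43]
-50 [492, 1, 7, 43, 45, 12, 59, 58, 7, 7, 24, 7, 8]
0 [-99, 5, 7, 9, 6, 8, 8, 7, 9, 6, 7, 9, 8]
50 [-99, -2, 64, 65, 67, 65, 68, 66, 68, 68, 66, 67, 67]
100 [-99, 4, 63, 64, 64, 65, 65, 65, 67, 65, 61, 59, 59]
150 [-99, 4, 8, 7, 6, 44, 42, 8, 7, 21, 27, 29, 20]
200 [-99, 3, 23, 24, 6, 45, 47, 49, 49, 50, 49, 12, 13]
250 [-99, 3, 6, 7, 7, 38, 43, 50, 52, 53, 51, 7, 8]
300 [-99, 1, 9, 8, 13, 23, 6, 6, 50, 51, 50, 7, 7]
```

View pics/c1.png

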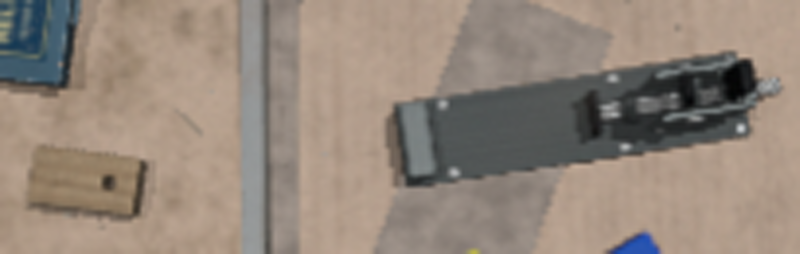

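The crop confirms the clamp axis at about 97.6°, with its origin near (547,-268), and the block at (492.7, 204.9) at 82.3°. A cable hangs near the clamp's tail, so I'll locate it and the pad before moving.

Run:
```python
from h import *
import pickle
np.set_printoptions(precision=0,suppress=True)
f=pickle.load(open('top.pkl','rb')); P=cloud(f)
for v in range(160,345,8):
    r=P[v,422:520]; k=np.where(r[:,2]>30)[0]
    print(v,[(422+i,*r[i].round().astype(int)) for i in k[:8:2]])
f=pickle.load(open('side.pkl','rb')); P=cloud(f)
for u in range(60,300,15):
    c=P[278:310,u]; i=np.nanargmax(c[:,2]); print('side',u,278+i,c[i])
# pad in clamp frame from both views
th=np.radians(97.6);u=np.array([np.cos(th),np.sin(th)]);w=np.array([-u[1],u[0]]);o=np.array([546.8,-268.2])
np.set_printoptions(precision=1,suppress=True)
for n in('top','side'):
    P=cloud(pickle.load(open(n+'.pkl','rb'))).reshape(-1,3); x=(P[:,:2]-o)@u; y=(P[:,:2]-o)@w
    m=(abs(y)<20)&(P[:,2]>36)&(P[:,2]<55)&(x>30)&(x<150); print(n,np.c_[x,y,P[:,2]][m][:60])
    m=(abs(y)<60)&(P[:,2]>20)&(P[:,2]<62)&(x>190)&(x<240); print(n,np.percentile(x[m],[2,98]),np.percentile(y[m],[2,98]))
```

```text
160 [(np.int64(422), np.int64(737), np.int64(-330), np.int64(209)), (np.int64(424), np.int64(724), np.int64(-323), np.int64(255)), (np.int64(426), np.int64(720), np.int64(-325), np.int64(268)), (np.int64(428), np.int64(720), np.int64(-331), np.int64(266))]
168 [(np.int64(422), np.int64(715), np.int64(-329), np.int64(204)), (np.int64(424), np.int64(714), np.int64(-334), np.int64(209)), (np.int64(426), np.int64(702), np.int64(-328), np.int64(251)), (np.int64(428), np.int64(704), np.int64(-335), np.int64(247))]
176 [(np.int64(422), np.int64(695), np.int64(-331), np.int64(193)), (np.int64(424), np.int64(693), np.int64(-335), np.int64(200)), (np.int64(426), np.int64(684), np.int64(-330), np.int64(238)), (np.int64(428), np.int64(682), np.int64(-334), np.int64(244))]
184 [(np.int64(428), np.int64(662), np.int64(-335), np.int64(235)), (np.int64(430), np.int64(660), np.int64(-338), np.int64(242)), (np.int64(432), np.int64(655), np.int64(-338), np.int64(264)), (np.int64(434), np.int64(655), np.int64(-343), np.int64(266))]
192 [(np.int64(429), np.int64(641), np.int64(-338), np.int64(227)), (np.
[... 4874 characters left out ...]
.6   9.6  36.4]
 [ 64.4   3.9  39.3]
 [ 65.    1.5  39.1]
 [ 65.3  -1.1  39.7]
 [ 65.7  -3.7  40. ]
 [ 65.3  -6.6  42.1]
 [ 65.1  -9.4  43.8]
 [ 65.  -12.2  45.3]
 [ 66.5 -14.3  43.1]
 [ 65.1 -17.6  47.3]
 [ 68.6 -18.8  40.8]
 [ 63.8  -9.5  40.5]
 [ 64.9 -14.5  40.7]
 [ 65.  -17.2  41.7]
 [ 65.9 -19.5  40.8]
 [ 61.8  -4.4  36.6]
 [ 65.2 -19.3  36.3]
 [ 57.    2.1  37.6]
 [ 58.2  -2.9  37.4]
 [ 54.1   1.2  38. ]
 [ 55.1  -3.8  38.4]
 [ 52.3  -1.8  37.3]
 [ 49.    2.6  36.2]
 [ 45.5   1.5  38.1]
 [ 45.   -1.6  40.7]
 [ 43.7  -1.6  37.3]
 [ 43.3  -4.5  39.7]
 [ 39.8  -0.2  39. ]
 [ 40.4  -2.7  39. ]
 [ 37.8   2.1  36.2]
 [ 37.2  -0.9  39. ]
 [ 38.9  -2.8  36.1]]
side [199.  220.5] [-32.8  25.2]
```

The cable passes at about y -355, z 195–215 near the clamp's tail. A straddling gripper body (±89 mm) would hit it. I'll push the lever with the closed fingers turned 90° instead. First I go above the block.

arm_command(
  rows=[
    {"delta_pos":[533,-590,0],"roll":-12.3,"jaw":100},
    {"delta_pos":[533,-590,0],"roll":-12.3,"jaw":100},
    {"delta_pos":[533,-590,0],"roll":-12.3,"jaw":100},
    {"delta_pos":[533,-590,0],"roll":-12.3,"jaw":100},
    {"delta_pos":[533,-590,0],"roll":-12.3,"jaw":100},
    {"delta_pos":[533,-590,0],"roll":-12.3,"jaw":100},
    {"delta_pos":[533,-590,0],"roll":-12.3,"jaw":100},
    {"delta_pos":[533,-590,0],"roll":-12.3,"jaw":100},
    {"delta_pos":[533,-590,0],"roll":-12.3,"jaw":100},
    {"delta_pos":[533,-590,0],"roll":-12.3,"jaw":100},
    {"delta_pos":[533,-590,0],"roll":-12.3,"jaw":100},
    {"delta_pos":[533,-590,0],"roll":-12.3,"jaw":100},
    {"delta_pos":[533,-590,0],"roll":-12.3,"jaw":100},
    {"delta_pos":[533,-590,0],"roll":-12.3,"jaw":100},
    {"delta_pos":[533,-590,0],"roll":-12.3,"jaw":100},
    {"delta_pos":[533,-590,0],"roll":-12.3,"jaw":100},
    {"delta_pos":[533,-590,0],"roll":-12.3,"jaw":100},
    {"delta_pos":[533,-590,0],"roll":-12.3,"jaw":100},
    {"delta_pos":[533,-590,0],"roll":-12.3,"jaw":100},
    {"delta_pos":[533,-590,0],"roll":-12.3,"jaw":100},
  ],
)

```text
time_s: 1.77
ee_pos: [494.4, 210.6, 213.1]
ee_rot: [179.9, -0.2, 82.7]
force: [0.5, 1.2, 0.6]
gripper_width: 91.4
gripper_force: 0.0
```

arm_command(
  rows=[
    {"delta_pos":[0,0,0],"roll":0,"jaw":100},
    {"delta_pos":[0,0,0],"roll":0,"jaw":100},
    {"delta_pos":[0,0,0],"roll":0,"jaw":100},
  ],
)

```text
time_s: 2.02
ee_pos: [491.6, 203.3, 213.7]
ee_rot: [-179.9, 0.1, 82.4]
force: [0.5, -0.0, -0.5]
gripper_width: 91.4
gripper_force: 0.0
```

```bash
cat > m.py <<'E'
from h import *
import sys
f=grab('wrist','w_%s.png'%sys.argv[1]); P=cloud(f).reshape(-1,3); s=f['s']
print(s['time_s'],s['ee_pos'],s['ee_rot'],s['force'])
E
python3 m.py 1
python3 - <<'E'
from h import *
f=grab('wrist'); P=cloud(f).reshape(-1,3)
m=(abs(P[:,2]-38)<8)&(abs(P[:,0]-492)<70)&(abs(P[:,1]-205)<70)
q=P[m]; print(m.sum(),cv2.minAreaRect(q[:,:2].astype(np.float32)),q[:,2].mean(),q.min(0),q.max(0))
E
```

```text
2.0167 [491.62804478 203.34344915 213.67241735] [-1.79943235e+02  6.56659958e-02  8.24062437e+01] [ 0.50132666 -0.0248859  -0.47961254]
2270 ((495.6085205078125, 205.68026733398438), (84.4323959350586, 44.96994400024414), 82.3262710571289) 38.3430206524061 [468.14390805 161.29722746  30.02415635] [522.82116294 250.05962838  41.61687548]
```

View pics/w_1.png

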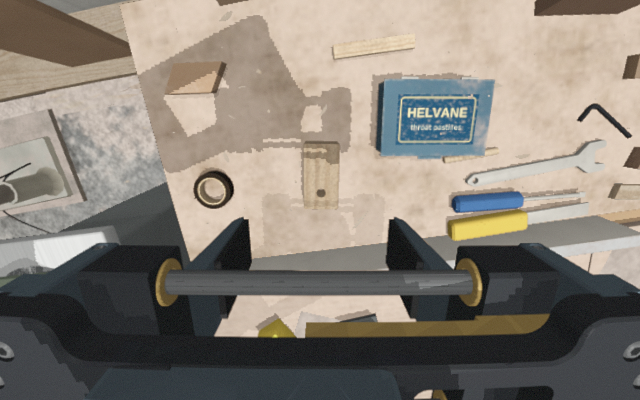

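The wrist view shows the block at (321,175), centred between the fingers and clear of its neighbours. I descend and grip it.

arm_command(
  rows=[
    {"delta_pos":[2.4,2.6,40],"roll":0,"jaw":100},
    {"delta_pos":[2.4,2.6,80],"roll":0,"jaw":100},
    {"delta_pos":[2.4,2.6,120],"roll":0,"jaw":100},
    {"delta_pos":[2.4,2.6,145],"roll":0,"jaw":100},
    {"delta_pos":[2.4,2.6,165],"roll":0,"jaw":100},
    {"delta_pos":[2.4,2.6,180],"roll":0,"jaw":100},
    {"delta_pos":[2.4,2.6,193],"roll":0,"jaw":100},
    {"delta_pos":[2.4,2.6,203],"roll":0,"jaw":100},
    {"delta_pos":[2.4,2.6,203],"roll":0,"jaw":100},
    {"delta_pos":[2.4,2.6,203],"roll":0,"jaw":0},
    {"delta_pos":[2.4,2.6,203],"roll":0,"jaw":0},
    {"delta_pos":[2.4,2.6,203],"roll":0,"jaw":0},
    {"delta_pos":[2.4,2.6,203],"roll":0,"jaw":0},
    {"delta_pos":[2.4,2.6,203],"roll":0,"jaw":0},
    {"delta_pos":[2.4,2.6,203],"roll":0,"jaw":0},
    {"delta_pos":[2.4,2.6,203],"roll":0,"jaw":0},
    {"delta_pos":[2.4,2.6,203],"roll":0,"jaw":0},
  ],
  squeeze=25,
)

```text
time_s: 3.53
ee_pos: [495.3, 206.7, 11.1]
ee_rot: [180.0, -0.0, 82.5]
force: [-0.6, 0.3, 1.3]
gripper_width: 44.8
gripper_force: 24.9
```

arm_command(
  rows=[
    {"delta_pos":[0,0,-20],"roll":0,"jaw":0},
    {"delta_pos":[0,0,-55],"roll":0,"jaw":0},
    {"delta_pos":[0,0,-95],"roll":0,"jaw":0},
    {"delta_pos":[0,0,-130],"roll":0,"jaw":0},
    {"delta_pos":[-20,5,-140],"roll":-0.2,"jaw":0},
    {"delta_pos":[-50,12,-140],"roll":-0.5,"jaw":0},
    {"delta_pos":[-85,20,-140],"roll":-0.9,"jaw":0},
    {"delta_pos":[-120,28,-140],"roll":-1.2,"jaw":0},
    {"delta_pos":[-155,36,-140],"roll":-1.5,"jaw":0},
    {"delta_pos":[-190,44,-140],"roll":-1.8,"jaw":0},
    {"delta_pos":[-225,52,-140],"roll":-2.1,"jaw":0},
    {"delta_pos":[-260,60,-140],"roll":-2.5,"jaw":0},
    {"delta_pos":[-290,67,-140],"roll":-2.8,"jaw":0},
    {"delta_pos":[-310,72,-140],"roll":-3.0,"jaw":0},
    {"delta_pos":[-319,74,-140],"roll":-3.02,"jaw":0},
    {"delta_pos":[-319,74,-140],"roll":-3.02,"jaw":0},
    {"delta_pos":[-319,74,-140],"roll":-3.02,"jaw":0},
  ],
)

```text
time_s: 4.95
ee_pos: [526.3, -118.7, 150.6]
ee_rot: [-179.9, -0.1, 97.5]
force: [-0.5, 1.2, -1.2]
gripper_width: 45.1
gripper_force: 24.9
```

```bash
python3 m.py 2
python3 - <<'E'
from h import *
np.set_printoptions(precision=1,suppress=True)
th=np.radians(97.6);u=np.array([np.cos(th),np.sin(th)]);w=np.array([-u[1],u[0]]);o=np.array([546.8,-268.2])
for n in('wrist','top'):
    f=grab(n); P=cloud(f).reshape(-1,3); x=(P[:,:2]-o)@u; y=(P[:,:2]-o)@w
    m=(abs(P[:,2]-53)<5)&(abs(x-211)<25)&(abs(y)<45)
    if m.sum()>5: print(n,'jaw',m.sum(),cv2.minAreaRect(P[m][:,:2].astype(np.float32)),np.percentile(x[m],[2,98]),np.percentile(y[m],[2,98]))
    m=(P[:,2]>60)&(P[:,2]<160)&(abs(P[:,0]-527)<70)&(abs(P[:,1]+120)<70); 
    m=(abs(P[:,2]-8)<5)&(x>90)&(x<195)&(abs(y)<50)
    if m.sum()>5: print('base',np.percentile(y[m],[1,99]))
E
```

```text
4.95 [ 526.33788428 -118.65367717  150.57609156] [-1.79948120e+02 -6.63674789e-02  9.74955005e+01] [-0.53942367  1.21048909 -1.17540827]
wrist jaw 1487 ((520.942138671875, -58.38323974609375), (60.24348068237305, 21.585283279418945), 7.607596397399902) [200.7 222.1] [-30.2  26.5]
base [-49.   49.2]
top jaw 67 ((521.3729858398438, -55.793399810791016), (15.321234703063965, 52.27307891845703), 88.49750518798828) [203.  220.4] [-28.9  18.8]
base [15.6 49.7]
```

View pics/w_2.png

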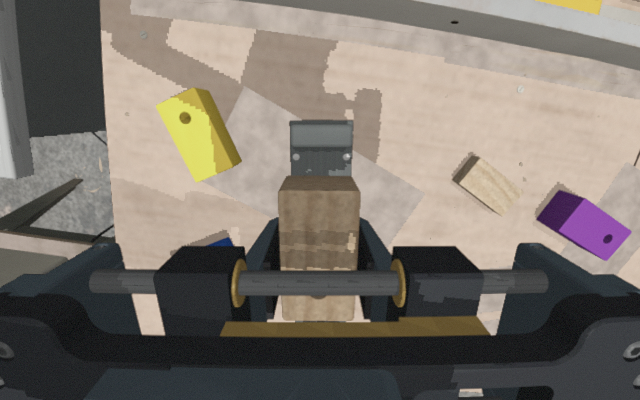

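The wrist view shows the block in line with the clamp and the jaw at (321,135). The jaw centre from the wrist depth is (521,-58.4), so I correct by about (+3,-1) mm and lower the block.

arm_command(
  rows=[
    {"delta_pos":[-1.7,2.7,30],"roll":0,"jaw":0},
    {"delta_pos":[-1.7,2.7,65],"roll":0,"jaw":0},
    {"delta_pos":[-1.7,2.7,90],"roll":0,"jaw":0},
    {"delta_pos":[-1.7,2.7,108],"roll":0,"jaw":0},
    {"delta_pos":[-1.7,2.7,118],"roll":0,"jaw":0},
    {"delta_pos":[-1.7,2.7,124],"roll":0,"jaw":0},
    {"delta_pos":[-1.7,2.7,128],"roll":0,"jaw":0},
    {"delta_pos":[-1.7,2.7,130],"roll":0,"jaw":0},
    {"delta_pos":[-1.7,2.7,131],"roll":0,"jaw":0},
    {"delta_pos":[-1.7,2.7,131],"roll":0,"jaw":0},
    {"delta_pos":[-1.7,2.7,131],"roll":0,"jaw":0},
  ],
)

```text
time_s: 6.02
ee_pos: [530.2, -120.8, 20.8]
ee_rot: [179.9, 0.0, 97.6]
force: [0.3, -0.2, -1.5]
gripper_width: 44.8
gripper_force: 24.9
```

arm_command(
  rows=[
    {"delta_pos":[0,0,1],"roll":0,"jaw":0},
    {"delta_pos":[0,0,1.5],"roll":0,"jaw":0},
    {"delta_pos":[0,0,1.5],"roll":0,"jaw":0},
    {"delta_pos":[0,0,1.5],"roll":0,"jaw":100},
    {"delta_pos":[0,0,1.5],"roll":0,"jaw":100},
    {"delta_pos":[0,0,1.5],"roll":0,"jaw":100},
    {"delta_pos":[0,0,1.5],"roll":0,"jaw":100},
    {"delta_pos":[0,0,1.5],"roll":0,"jaw":100},
    {"delta_pos":[0,0,1.5],"roll":0,"jaw":100},
    {"delta_pos":[0,0,1.5],"roll":0,"jaw":100},
    {"delta_pos":[0,0,-20],"roll":0,"jaw":100},
    {"delta_pos":[0,0,-60],"roll":0,"jaw":100},
    {"delta_pos":[0,0,-100],"roll":0,"jaw":100},
    {"delta_pos":[0,0,-140],"roll":0,"jaw":100},
    {"delta_pos":[0,0,-180],"roll":0,"jaw":100},
    {"delta_pos":[0,0,-190],"roll":0,"jaw":100},
    {"delta_pos":[0,0,-190],"roll":0,"jaw":100},
    {"delta_pos":[0,0,-190],"roll":0,"jaw":100},
  ],
)

```text
time_s: 7.52
ee_pos: [529.3, -120.5, 209.6]
ee_rot: [-180.0, 0.0, 97.6]
force: [-0.3, 0.3, 0.1]
gripper_width: 90.9
gripper_force: 0.0
```

```bash
python3 m.py 3
python3 - <<'E'
from h import *
np.set_printoptions(precision=1,suppress=True)
th=np.radians(97.6);u=np.array([np.cos(th),np.sin(th)]);w=np.array([-u[1],u[0]]);o=np.array([548.8,-266.3])
for n in('wrist','side'):
    f=grab(n); P=cloud(f).reshape(-1,3); x=(P[:,:2]-o)@u; y=(P[:,:2]-o)@w
    for nm,z0,x0,x1 in(('block',46,100,196),('jaw',53,198,230)):
        m=(abs(P[:,2]-z0)<5)&(x>x0)&(x<x1)&(abs(y)<45)
        if m.sum()>5: print(n,nm,m.sum(),cv2.minAreaRect(np.c_[x,y][m].astype(np.float32)),P[m][:,2].mean())
E
```

```text
7.5167 [ 529.31400994 -120.51546289  209.59983275] [-1.79995463e+02  2.07877441e-03  9.75587075e+01] [-0.27475283  0.29761862  0.14093877]
wrist block 2430 ((145.73158264160156, -0.8395538330078125), (44.78789520263672, 84.72312927246094), 89.0133056640625) 46.362465411130614
wrist jaw 1025 ((209.77442932128906, 0.08377265930175781), (58.95322036743164, 21.37604331970215), 89.96391296386719) 52.867482337596655
side block 484 ((145.47450256347656, -2.1405372619628906), (45.09810256958008, 87.25647735595703), 88.84915924072266) 45.23741288668112
side jaw 147 ((209.12454223632812, -1.2399368286132812), (21.53041648864746, 59.240150451660156), 0.48184695839881897) 52.12896333057797
```

View pics/w_3.png

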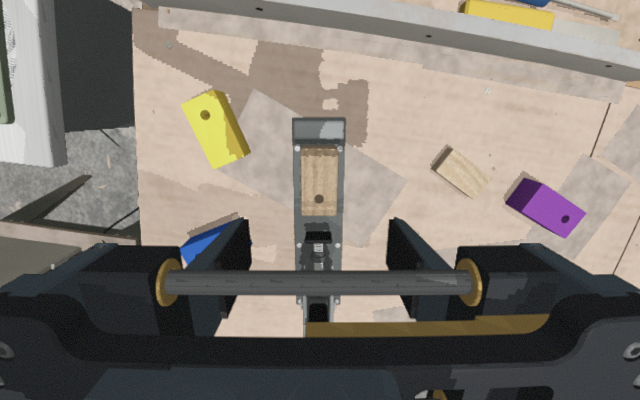

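The block stands on the bed at clamp x≈146, y≈-1, about 1° off, and released. The tool's x axis already lies along the clamp, so I close the fingers and come down in front of the lever.

arm_command(
  rows=[
    {"delta_pos":[-30,0,0],"roll":0,"jaw":0},
    {"delta_pos":[-65,0,0],"roll":0,"jaw":0},
    {"delta_pos":[-90,0,0],"roll":0,"jaw":0},
    {"delta_pos":[-98,0,0],"roll":0,"jaw":0},
    {"delta_pos":[-98,0,0],"roll":0,"jaw":0},
    {"delta_pos":[-98,0,0],"roll":0,"jaw":0},
    {"delta_pos":[-98,0,0],"roll":0,"jaw":0},
    {"delta_pos":[-98,0,30],"roll":0,"jaw":0},
    {"delta_pos":[-98,0,60],"roll":0,"jaw":0},
    {"delta_pos":[-98,0,78],"roll":0,"jaw":0},
    {"delta_pos":[-98,0,85],"roll":0,"jaw":0},
    {"delta_pos":[-98,0,85],"roll":0,"jaw":0},
    {"delta_pos":[-98,0,85],"roll":0,"jaw":0},
    {"delta_pos":[-98,0,85],"roll":0,"jaw":0},
  ],
)

```text
time_s: 8.83
ee_pos: [543.7, -217.7, 126.6]
ee_rot: [179.8, 0.1, 97.6]
force: [-0.7, -0.3, -0.9]
gripper_width: 1.7
gripper_force: 0.0
```

arm_command(
  rows=[
    {"delta_pos":[-4,0,0],"roll":0,"jaw":0},
    {"delta_pos":[-8,0,0],"roll":0,"jaw":0},
    {"delta_pos":[-12,0,0],"roll":0,"jaw":0},
    {"delta_pos":[-16,0,0],"roll":0,"jaw":0},
    {"delta_pos":[-20,0,0],"roll":0,"jaw":0},
    {"delta_pos":[-24,0,0],"roll":0,"jaw":0},
    {"delta_pos":[-24,0,0],"roll":0,"jaw":0},
    {"delta_pos":[-24,0,0],"roll":0,"jaw":0},
  ],
)

```text
time_s: 9.5
ee_pos: [545.8, -241.5, 125.1]
ee_rot: [180.0, -0.0, 97.5]
force: [0.8, 3.0, 2.6]
gripper_width: 0.5
gripper_force: 1.7
```

Contact: 3 N along the clamp. I continue to nearly the full squeeze.

arm_command(
  rows=[
    {"delta_pos":[-3,0,0],"roll":0,"jaw":0},
    {"delta_pos":[-6,0,0],"roll":0,"jaw":0},
    {"delta_pos":[-9,0,0],"roll":0,"jaw":0},
    {"delta_pos":[-11,0,0],"roll":0,"jaw":0},
    {"delta_pos":[-11,0,0],"roll":0,"jaw":0},
    {"delta_pos":[-11,0,0],"roll":0,"jaw":0},
  ],
)

```text
time_s: 10.0
ee_pos: [547.0, -251.1, 125.2]
ee_rot: [-180.0, -0.2, 97.5]
force: [-0.8, 6.4, 6.0]
gripper_width: 0.6
gripper_force: 3.7
```

```bash
cat > p.py <<'E'
from h import *
np.set_printoptions(precision=1,suppress=True)
th=np.radians(97.6);u=np.array([np.cos(th),np.sin(th)]);w=np.array([-u[1],u[0]]);o=np.array([548.8,-266.3])
for n in('side','wrist'):
    f=grab(n,n+'_p.png'); P=cloud(f).reshape(-1,3); x=(P[:,:2]-o)@u; y=(P[:,:2]-o)@w; z=P[:,2]
    m=(z>40)&(z<50)&(x>50)&(x<102)&(abs(y)<18)
    if m.sum(): print(n,'pad x pct',m.sum(),np.percentile(x[m],[5,50,95]))
    m=(abs(z-46)<4)&(x>103)&(x<197)&(abs(y)<40)
    if m.sum()>5: print('block',cv2.minAreaRect(np.c_[x,y][m].astype(np.float32)))
E
python3 p.py
```

```text
side pad x pct 11 [64.7 74.6 76.1]
block ((149.93917846679688, -1.4178428649902344), (44.1134033203125, 93.6300048828125), 87.74215698242188)
wrist pad x pct 290 [51.3 77.4 80. ]
block ((142.98580932617188, -0.1381664276123047), (45.3062858581543, 79.26203918457031), 89.87883758544922)
```

arm_command(
  rows=[
    {"delta_pos":[-1.5,0,0],"roll":0,"jaw":0},
    {"delta_pos":[-3,0,0],"roll":0,"jaw":0},
    {"delta_pos":[-4,0,0],"roll":0,"jaw":0},
    {"delta_pos":[-4,0,0],"roll":0,"jaw":0},
  ],
)

```text
time_s: 10.43
ee_pos: [547.2, -253.1, 125.1]
ee_rot: [-180.0, -0.4, 97.5]
force: [-0.5, 11.3, 6.6]
gripper_width: 0.4
gripper_force: 6.3
```

```bash
python3 p.py
```

```text
side pad x pct 3 [50.9 52.4 96.1]
block ((149.70184326171875, -2.038898468017578), (44.88317108154297, 92.46537780761719), 89.87252807617188)
wrist pad x pct 307 [51.9 79.  81.6]
block ((142.06808471679688, -0.14888954162597656), (45.27989196777344, 77.7275161743164), 89.83368682861328)
```

View pics/wrist_p.png

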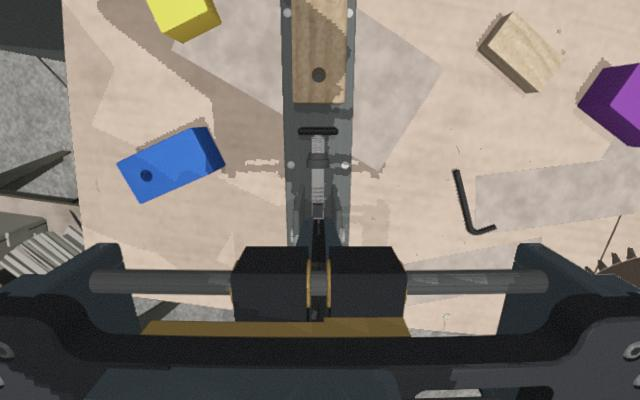

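The wrist view shows the pad at about (318,131), with the block's near face at (318,102): a gap of about 22 mm. That squeeze ran the rod about 12 mm up to the lever's stop. Two more full pumps follow.

arm_command(
  rows=[
    {"delta_pos":[8,0,0],"roll":0,"jaw":0},
    {"delta_pos":[16,0,0],"roll":0,"jaw":0},
    {"delta_pos":[24,0,0],"roll":0,"jaw":0},
    {"delta_pos":[28,0,0],"roll":0,"jaw":0},
    {"delta_pos":[28,0,0],"roll":0,"jaw":0},
    {"delta_pos":[28,0,0],"roll":0,"jaw":0},
    {"delta_pos":[24,0,0],"roll":0,"jaw":0},
    {"delta_pos":[20,0,0],"roll":0,"jaw":0},
    {"delta_pos":[16,0,0],"roll":0,"jaw":0},
    {"delta_pos":[12,0,0],"roll":0,"jaw":0},
    {"delta_pos":[8,0,0],"roll":0,"jaw":0},
    {"delta_pos":[4,0,0],"roll":0,"jaw":0},
    {"delta_pos":[1,0,0],"roll":0,"jaw":0},
    {"delta_pos":[0,0,0],"roll":0,"jaw":0},
    {"delta_pos":[0,0,0],"roll":0,"jaw":0},
  ],
)

```text
time_s: 11.78
ee_pos: [547.3, -253.2, 125.4]
ee_rot: [-180.0, -0.4, 97.4]
force: [-1.1, 12.1, 5.4]
gripper_width: 0.5
gripper_force: 6.4
```

arm_command(
  rows=[
    {"delta_pos":[8,0,0],"roll":0,"jaw":0},
    {"delta_pos":[16,0,0],"roll":0,"jaw":0},
    {"delta_pos":[24,0,0],"roll":0,"jaw":0},
    {"delta_pos":[28,0,0],"roll":0,"jaw":0},
    {"delta_pos":[28,0,0],"roll":0,"jaw":0},
    {"delta_pos":[28,0,0],"roll":0,"jaw":0},
    {"delta_pos":[24,0,0],"roll":0,"jaw":0},
    {"delta_pos":[20,0,0],"roll":0,"jaw":0},
    {"delta_pos":[16,0,0],"roll":0,"jaw":0},
    {"delta_pos":[12,0,0],"roll":0,"jaw":0},
    {"delta_pos":[8,0,0],"roll":0,"jaw":0},
    {"delta_pos":[4,0,0],"roll":0,"jaw":0},
    {"delta_pos":[1,0,0],"roll":0,"jaw":0},
    {"delta_pos":[0,0,0],"roll":0,"jaw":0},
    {"delta_pos":[0,0,0],"roll":0,"jaw":0},
  ],
)

```text
time_s: 13.03
ee_pos: [547.3, -253.2, 125.5]
ee_rot: [-180.0, -0.4, 97.4]
force: [-1.5, 12.1, 6.8]
gripper_width: 0.5
gripper_force: 6.4
```

```bash
sed -i 's/x<102/x<135/' p.py
cat >> p.py <<'E'
Q=cloud(f);X=(Q[...,:2]-o)@u; Y=(Q[...,:2]-o)@w
for y0 in(-8,0,8):
    m=(abs(Y-y0)<2)&(X>60)&(X<200)&(Q[...,2]>20)
    b=np.round(np.c_[X[m],Q[...,2][m]]); b=b[np.argsort(b[:,0])]; b=b[(b[:,0]<130)]; print(y0,[f'{int(r[0])}:{int(r[1])}' for r in b[::4]][-22:])
E
python3 p.py; mv pics/wrist_p.png pics/w5.png
```

```text
side pad x pct 69 [107.2 114.7 122.1]
block ((151.8911590576172, -1.4899730682373047), (91.4018783569336, 45.95745849609375), 1.6643213033676147)
wrist pad x pct 1544 [ 84.1 119.5 133.2]
block ((144.2629852294922, 0.0391845703125), (73.85543060302734, 45.32414245605469), 0.29657331109046936)
-8 ['116:46', '116:46', '117:45', '118:48', '119:46', '119:46', '119:46', '120:48', '121:46', '122:46', '122:46', '123:45', '123:46', '124:45', '125:46', '126:47', '126:46', '127:46', '127:46', '128:46', '129:47', '129:47']
0 ['116:46', '117:47', '117:47', '118:48', '119:46', '119:46', '120:47', '120:47', '121:47', '122:48', '122:47', '123:46', '123:47', '124:47', '125:47', '126:46', '126:46', '127:46', '127:45', '128:44', '129:48', '129:45']
8 ['114:45', '115:47', '115:45', '115:46', '116:45', '117:45', '118:47', '118:47', '119:46', '120:45', '120:45', '121:47', '122:45', '123:45', '123:46', '124:46', '125:46', '126:46', '127:46', '127:46', '128:47', '129:46']
```

View pics/w5.png

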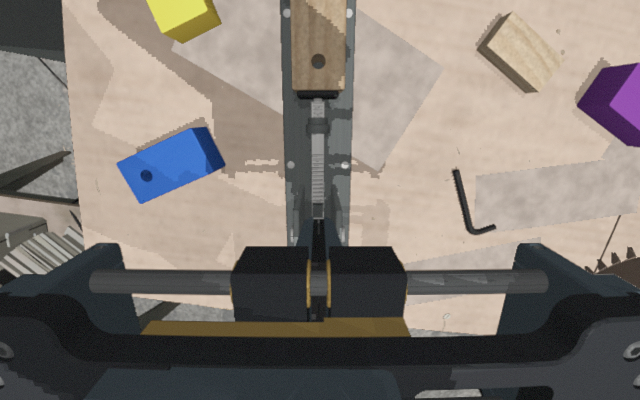

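The block has been pushed home: the hole moved 14 px (about 11.5 mm) and the plate is touching it at (318,95). The pad is still unpressed, since the plate–collar distance is unchanged at about 30 px and the force is the same. The last stroke goes in small, force-checked steps.

arm_command(
  rows=[
    {"delta_pos":[8,0,0],"roll":0,"jaw":0},
    {"delta_pos":[16,0,0],"roll":0,"jaw":0},
    {"delta_pos":[24,0,0],"roll":0,"jaw":0},
    {"delta_pos":[28,0,0],"roll":0,"jaw":0},
    {"delta_pos":[28,0,0],"roll":0,"jaw":0},
    {"delta_pos":[28,0,0],"roll":0,"jaw":0},
    {"delta_pos":[25,0,0],"roll":0,"jaw":0},
    {"delta_pos":[22,0,0],"roll":0,"jaw":0},
    {"delta_pos":[19,0,0],"roll":0,"jaw":0},
    {"delta_pos":[16,0,0],"roll":0,"jaw":0},
    {"delta_pos":[14,0,0],"roll":0,"jaw":0},
    {"delta_pos":[14,0,0],"roll":0,"jaw":0},
    {"delta_pos":[14,0,0],"roll":0,"jaw":0},
  ],
)

```text
time_s: 14.22
ee_pos: [545.7, -240.4, 125.9]
ee_rot: [180.0, -0.3, 97.5]
force: [-2.1, 9.5, 8.2]
gripper_width: 0.7
gripper_force: 4.7
```

arm_command(
  rows=[
    {"delta_pos":[-2,0,0],"roll":0,"jaw":0},
    {"delta_pos":[-3,0,0],"roll":0,"jaw":0},
    {"delta_pos":[-3,0,0],"roll":0,"jaw":0},
    {"delta_pos":[-3,0,0],"roll":0,"jaw":0},
  ],
)

```text
time_s: 14.55
ee_pos: [546.0, -242.7, 126.1]
ee_rot: [180.0, -0.3, 97.5]
force: [-1.6, 10.7, 8.9]
gripper_width: 0.2
gripper_force: 5.6
```

arm_command(
  rows=[
    {"delta_pos":[-2,0,0],"roll":0,"jaw":0},
    {"delta_pos":[-3,0,0],"roll":0,"jaw":0},
    {"delta_pos":[-3,0,0],"roll":0,"jaw":0},
    {"delta_pos":[-3,0,0],"roll":0,"jaw":0},
  ],
)

```text
time_s: 14.88
ee_pos: [546.2, -244.4, 126.2]
ee_rot: [180.0, -0.5, 97.5]
force: [-2.6, 14.3, 10.3]
gripper_width: 0.4
gripper_force: 7.2
```

Run:
```python
from h import *
f=grab('wrist'); a=cv2.imread('pics/w5.png')
c=lambda im:cv2.resize(im[50:200,280:360],None,fx=4,fy=4,interpolation=cv2.INTER_CUBIC)
cv2.imwrite('pics/cmp.png',np.hstack([c(a),c(f['img'])])); print(f['s']['force'],f['s']['ee_pos'])
```

```text
[-2.61308193 14.26817719 10.26416814] [ 546.23163721 -244.41295186  126.22680127]
```

View pics/cmp.png

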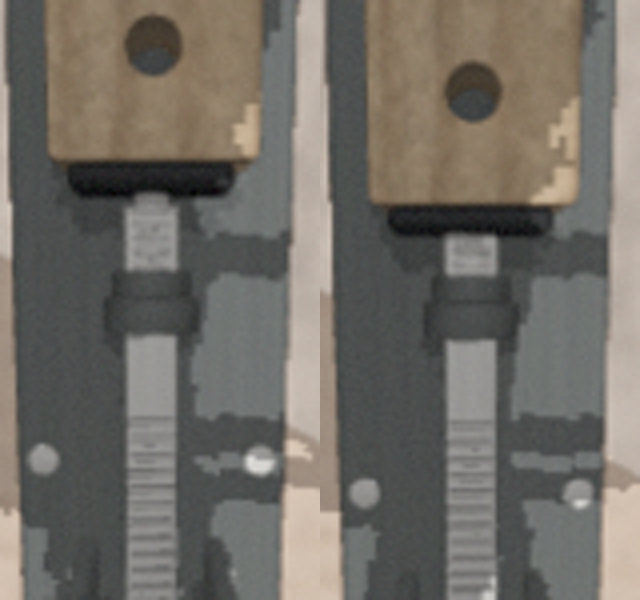

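Comparing plate to collar, the gap went from 142 px to 105 px (about 4.5 px/mm). The pad is pushed in about 8 mm, which agrees with the force. I let it settle and hand in.

arm_command(
  rows=[
    {"delta_pos":[0,0,0],"roll":0,"jaw":0},
    {"delta_pos":[0,0,0],"roll":0,"jaw":0},
    {"delta_pos":[0,0,0],"roll":0,"jaw":0},
    {"delta_pos":[0,0,0],"roll":0,"jaw":0},
    {"delta_pos":[0,0,0],"roll":0,"jaw":0},
    {"delta_pos":[0,0,0],"roll":0,"jaw":0},
  ],
)

```text
time_s: 15.43
ee_pos: [546.2, -244.5, 126.2]
ee_rot: [180.0, -0.5, 97.5]
force: [-2.0, 14.2, 11.0]
gripper_width: 0.3
gripper_force: 7.1
```

```bash
python3 -c "
from h import *
s=env.state();print(s['force'],s['ee_pos']);print(env.job_done())"
```

```text
[-2.03109242 14.15424453 10.99362063] [ 546.21969863 -244.47165765  126.2389051 ]
the job is handed in; nothing more can be done
None
```

I handed the job in at about 15.5 s with the block clamped against the end jaw, the spring pad pushed in about 8 mm by camera, and the trigger still held with about 14 N; no verdict was returned.

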